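# Throw the interlocked levers of the desk's power box

## Robot

A 6-joint arm with a two-finger parallel gripper is mounted at the origin on a cart in front of the work surface, level with it; the furniture and walls round the work are solid. World frame = base frame: x ahead of the robot, y to its left, z up, the work surface at z = 0. Lengths are in m, angles in rad, forces in N, time in s.
With the tool pointing down it reaches from about 0.35 to 0.85 m from the base axis. Payload 8.1 kg.
Tool frame: the origin (TCP) lies on the centre line of the jaws, within the pads' length; the fingertips stand 22 mm ahead of it and the grasp point (between the pads) lies 3 mm ahead of it; z points along the fingers, y is the direction in which the jaws open and shut (so a half turn about z gives the same grasp; the last joint's range is limited). The gripper opens to 85 mm and grips with 20 to 120 N. Pads are 22 mm wide; open, the fingers measure 114 mm over their backs; the gripper's body (76 mm by 85 mm) begins 54 mm behind the grasp point. The pads swing forward as they close: fully open they stand 13 mm farther back than shut.
Start: joints at [-1.304, 0.13, 1.488, -0, 1.523, -0.085], TCP at [0.207, -0.563, 0.253] pointing down, gripper open.
Joint ranges: [-2.96, 2.96], [-0.89, 2.26], [0.02, 2.5], [-1.34, 4.48], [0, 2.73], [-2.66, 2.66]. Speed limits (rad/s): [2.39, 2.39, 2.79, 3.14, 3.14, 3.14].

## Interface

Orientations are given as a unit quaternion [w, x, y, z].
In Python, from cell import ctrl gives the robot as it stands.
- The arm moves only by the tool move_arm, never from a script. Its argument "increments" is one flat list of numbers, 7 for each row, row after row: the opening, from 0 (shut) to 1 (fully open), then the shift along the tool's x, y, z each as a share of 0.4 m, from -1 to 1, then the turn, a rotation vector about the tool's x, y, z each as a share of pi/2 rad, from -1 to 1. In form: [fingers, x, y, z, rx, ry, rz, fingers, x, y, z, rx, ry, rz, ...]. A call has 1 to 5 rows; each row is the pose to reach, as a shift and turn from the pose commanded when the call began, along the tool's axes at that moment; what a row does not reach only later rows make up. A row lasts 1/12 s, in which the tool goes at most 41.7 mm and 7.16 degrees, less where a joint would pass 70% of its speed; a pose out of reach is approached as far as the arm can. A call with a number of a shift or a turn outside -1 to 1 is refused whole. A call with a gripper value outside its range is refused whole. The fingers move at their own pace and stop on an object; "force" is the grip in N (left out, the last holds). Time passes only in rows, so rows that repeat a pose let the fingers close. It gives the time, the measured TCP pose, the force and the opening at its end, in the units of the state.
- ctrl.get_obs(): the state, without advancing time (a new reading comes with each control period).
- ctrl.capture(name): name is "side" or "top" or "wrist"; returns the picture (400x640x3 uint8, red, green, blue); there is no depth.
- ctrl.camera_model(name): a dict with "camera_matrix" (3x3 intrinsics, pixels), "camera_from_world" (4x4, takes a point from world to camera coordinates); the wrist camera has in their place "tool_from_camera" (4x4, takes a point from camera to tool coordinates, whose origin is the TCP and whose axes are the flange's). Camera axes: x right, y down, z forward; pixel columns grow to the right and rows downward; lengths in m; the calibration is good to about 2 mm. A picture is of the moment at which its call begins: read the wrist's pose just before it. camera_model takes no time and is no camera call.
- ctrl.finish_job(): hands the job in, once; it reports no verdict.
The state is a dict: "time": time; "joints": joint angles; "joint_velocities": joint speeds; "joint_torque": joint torques, N m; "position": TCP position; "eef_rot": TCP orientation; "force": force on the tool from outside, world axes, zero at the start; "torque": the same for the moment, N m; "finger_gap": finger opening in m.
Only numpy, scipy, OpenCV 4.12 (cv2) and the standard library are available. Lean on these libraries where they do the work, as an engineer would, in place of code of your own. Each camera call takes 0.05 s, during which the arm holds its last target. There are 200 camera calls.

## Task

Switch on the desk's power box: push each of its three levers right over, from leaning towards you to leaning fully away. They are interlocked: only one lever is free at a time, in an order that is marked nowhere and differs each time, so feel gently for the free one and never force a lever that is blocked (its interlock breaks above 20 N). Let go at the end, and leave the other things on the desk and on the box where they are.

Things in the scene. Friction and masses are not known exactly. Their poses are not given: they have to be found in the camera images.
- switch_box: The power switch box: grey painted metal, black end caps, 140 (x) x 292 (y) x 50 mm high, fixed to the desk, turned up to 0.35 rad. Origin: centre of its underside; +x from its front (robot's side) to its back, +y to its left, +z up. Its three levers stand in a row at x = 0, y = +70, 0, -70 mm. A binder clip stands on its back edge between left and middle lever.
- lever_left (a joint): The left lever (seen from the robot): hinge along the box's y axis, 44 mm above the desk, over the box's middle. In rad: 0 leans 0.35 rad to the box's front, 0.35 is upright, 0.7 leans 0.35 rad to its back. All three act alike. A free lever, pushed slowly (30 mm/s), needs 2 to 4 N at its grip and stays where left; the stop at 0.7 is soft.
- lever_left_tip (a point): Centre of the round end of the left lever, 85 mm from its hinge: a 10 mm steel rod whose upper 38 mm carry a black grip, 18 mm thick, with a round end that reaches 9 mm beyond this point. All levers look alike.
- lever_middle (a joint): The middle lever (seen from the robot): hinge along the box's y axis, 44 mm above the desk, over the box's middle. In rad: 0 leans 0.35 rad to the box's front, 0.35 is upright, 0.7 leans 0.35 rad to its back. All three act alike. A blocked lever has up to about 0.2 rad of play, then pushes back like a stiff spring (about 2 N per mm at the grip).
- lever_middle_tip (a point): Centre of the round end of the middle lever, 85 mm from its hinge: a 10 mm steel rod whose upper 38 mm carry a black grip, 18 mm thick, with a round end that reaches 9 mm beyond this point. All levers look alike.
- lever_right (a joint): The right lever (seen from the robot): hinge along the box's y axis, 44 mm above the desk, over the box's middle. In rad: 0 leans 0.35 rad to the box's front, 0.35 is upright, 0.7 leans 0.35 rad to its back. All three act alike. A lever is freed when the one before it in the hidden order is about three quarters over; pushing over 20 N breaks the interlock.
- lever_right_tip (a point): Centre of the round end of the right lever, 85 mm from its hinge: a 10 mm steel rod whose upper 38 mm carry a black grip, 18 mm thick, with a round end that reaches 9 mm beyond this point. All levers look alike.
- mouse: Bystander, to be left alone: black computer mouse, 104x66x36 mm, right part of the desk; origin at the centre of its underside.
- mug: Bystander, to be left alone: green and white mug, 78x116x101 mm, left part of the desk; origin at the centre of its underside.
- marker: Bystander, to be left alone: black marker lying in front of the box, 134x24x17 mm; origin at the centre of its underside.
- binder_clip: Bystander, to be left alone: black fold-back clip, 28x24x26 mm, standing on the back edge of the box's top between left and middle lever; origin at the centre of its underside.
- sticky_pad: Bystander, to be left alone: orange pad of notes, 69x69x11 mm, lying at the right of the box; origin at the centre of its underside.
- calculator: Bystander, to be left alone: calculator, 125x83x16 mm, front left; origin at the centre of its underside.
- earbud_case: Bystander, to be left alone: white rounded case, 61x51x24 mm, front right; origin at the centre of its underside.

How it is judged:
By the outcome, as a careful person would: the job done as asked, in the order asked, and still so for the second after the job is handed in, with the robot touching nothing.
It also fails if it takes over 67 s, if anything falls off the work surface, if the arm or the gripper's body presses on something with over 40 N, if the wrist force passes 120 N, or if a joint passes its speed limit or range.

## Working session

There is one attempt and no reset: what is moved stays moved. The work goes in short steps, Python scripts to look and compute and a tool call to move; the robot and the scene stay as the last step left them, time stands still between calls to the robot, and variables do not carry over. Pictures are saved under pics/ and viewed, about 8 in all and at most 12, crops included, and the job is handed in when it is done.

Besides the shell and the picture viewer there is one more tool, called after "Call:" as name(argument=value, ...) on one line, values as JSON. move_arm: Moves the arm, as the interface text tells. Shift numbers are shares of 0.4 m and turn numbers shares of pi/2 rad, none past 1 either way. Its arguments: {"type":"object","properties":{"increments":{"type":"array","items":{"type":"number","minimum":-1,"maximum":1}},"force":{"type":"number"}},"required":["increments"]}

```bash
ls; mkdir -p pics; python3 - <<'E'
from cell import ctrl
import cv2
for n in("top","side"):
    im=ctrl.capture(n); cv2.imwrite(f"pics/{n}0.png",im[:,:,::-1])
    m=ctrl.camera_model(n); print(n,m)
print(ctrl.get_obs())
E
```

```text
pics
top {'camera_matrix': array([[364.32700284,   0.        , 319.11866391],
       [  0.        , 364.32700284, 201.00814393],
       [  0.        ,   0.        ,   1.        ]]), 'camera_from_world': array([[ 0.02865538, -0.99955946,  0.00773036, -0.03700188],
       [-0.99189951, -0.02939151, -0.12357791,  0.5267636 ],
       [ 0.12375068, -0.00412657, -0.99230476,  1.09067055],
       [ 0.        ,  0.        ,  0.        ,  1.        ]])}
side {'camera_matrix': array([[405.00680493,   0.        , 322.96101489],
       [  0.        , 405.00680493, 197.93022025],
       [  0.        ,   0.        ,   1.        ]]), 'camera_from_world': array([[-0.99802835,  0.06020364, -0.01774661,  0.51285478],
       [ 0.05621868,  0.73173599, -0.6792657 ,  0.02771549],
       [-0.02790843, -0.67892412, -0.73367783,  1.34347675],
       [ 0.        ,  0.        ,  0.        ,  1.        ]])}
{'time': 0.1, 'joints': array([-1.30440823e+00,  1.31094272e-01,  1.48919806e+00,  3.67561613e-05,
        1.52298844e+00, -8.53992791e-02]), 'joint_velocities': array([ 0.00107235, -0.00131891, -0.00135861, -0.00088302, -0.00225222,
       -0.00068186]), 'joint_torque': array([ 3.33490334e-04, -5.70950246e+01, -5.01942730e+01, -2.16277126e-04,
        8.11291306e-03,  3.08096401e-05]), 'position': array([ 0.2066563 , -0.56279313,  0.25232894]), 'eef_rot': array([-8.42264039e-04,  9.84570353e-01,  1.74987165e-01, -5.79971787e-05]), 'force': array([-0.37373989,  0.1167744 , -0.62754091]), 'torque': array([ 0.01568302, -0.03003888, -0.00374095]), 'finger_gap': 0.08542866793286628}
```

View pics/top0.png

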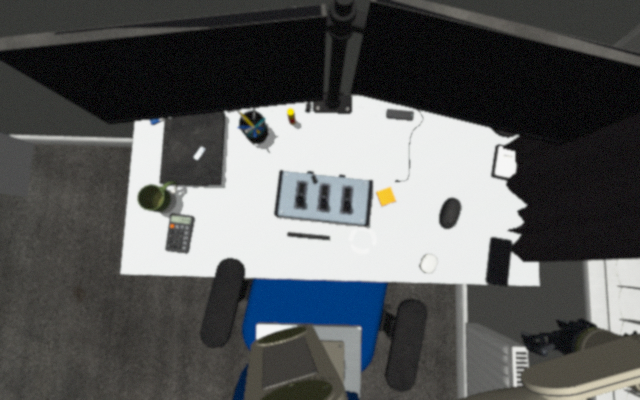

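View pics/side0.png

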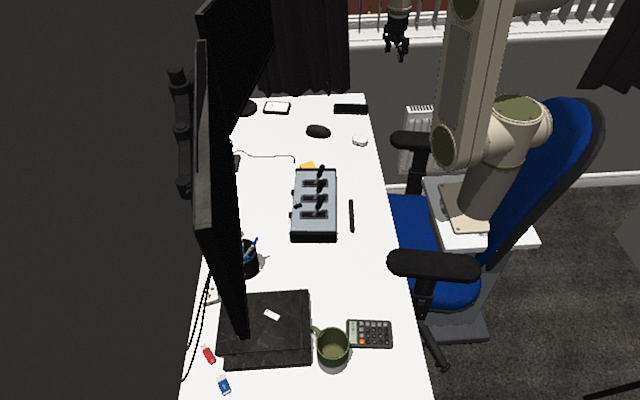

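```bash
cat > h.py <<'E'
import numpy as np,cv2
from cell import ctrl
def onplane(n,uv,z):
    m=ctrl.camera_model(n);T=np.linalg.inv(m["camera_from_world"])
    d=T[:3,:3]@np.linalg.inv(m["camera_matrix"])@[uv[0],uv[1],1.];c=T[:3,3]
    return c+d*(z-c[2])/d[2]
def proj(n,p):
    m=ctrl.camera_model(n);q=m["camera_matrix"]@(m["camera_from_world"]@[*p,1.])[:3];return q[:2]/q[2]
E
python3 - <<'E'
from h import *
im=cv2.imread("pics/top0.png")
hsv=cv2.cvtColor(im,cv2.COLOR_BGR2HSV)
m=((hsv[...,2]>90)&(hsv[...,2]<225)&(hsv[...,1]>15)&(hsv[...,0]>85)&(hsv[...,0]<130)).astype(np.uint8)
m[:160]=0;m[235:]=0;m[:,:265]=0;m[:,380:]=0
m=cv2.morphologyEx(m,cv2.MORPH_OPEN,np.ones((3,3)))
c=max(cv2.findContours(m,0,2)[0],key=cv2.contourArea)
b=cv2.boxPoints(cv2.minAreaRect(c));P=np.array([onplane("top",q,.05) for q in b]);print(b,P,P.mean(0))
for i in range(4):
    d=P[(i+1)%4]-P[i];print(np.linalg.norm(d),np.arctan2(d[1],d[0]))
a=cv2.resize(im[150:250,250:410],None,fx=5,fy=5,interpolation=cv2.INTER_CUBIC)
s=cv2.imread("pics/side0.png")[155:255,270:370];s=cv2.resize(s,(500,500),interpolation=cv2.INTER_CUBIC)
cv2.imwrite("pics/c1.png",a);cv2.imwrite("pics/c2.png",s)
E
```

```text
[[276.88968 216.47318]
 [281.3835  170.03711]
 [369.94125 178.60721]
 [365.44742 225.04327]] [[ 0.4746935   0.10446044  0.05      ]
 [ 0.6177056   0.09683117  0.05      ]
 [ 0.5992015  -0.17519126  0.05      ]
 [ 0.45662985 -0.16325704  0.05      ]] [ 0.53705761 -0.03428917  0.05      ]
0.1432154594792522 -0.05329647631911693
0.27265106693436414 -1.6387158783281628
0.1430702665388251 3.058080531774808
0.26832618875990266 1.5034256329403473
```

View pics/c1.png

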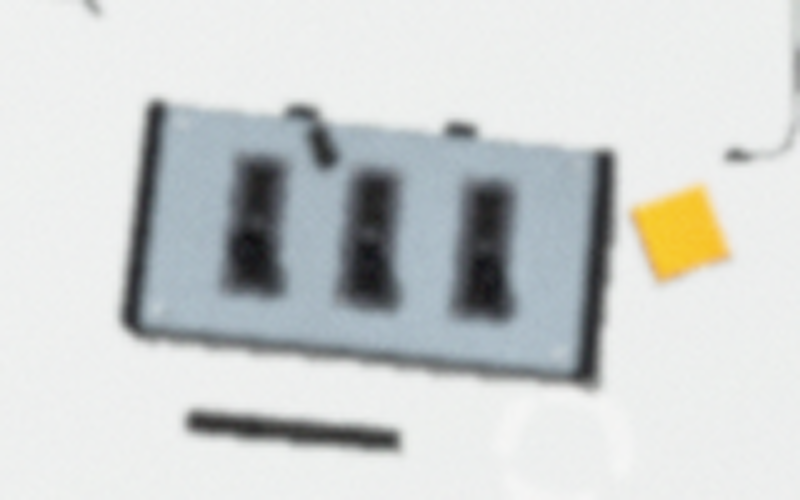

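View pics/c2.png

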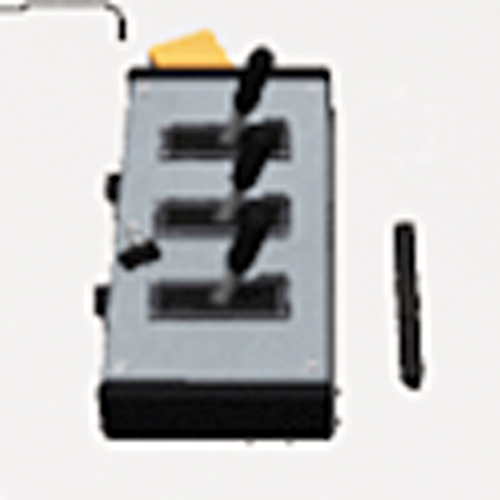

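```bash
cat >> h.py <<'E'
from scipy.spatial.transform import Rotation as R
C=np.array([.537,-.035]);YAW=-.068
def w(bx,by,z):
    c,s=np.cos(YAW),np.sin(YAW);return np.array([C[0]+c*bx-s*by,C[1]+s*bx+c*by,z])
def rot():
    q=ctrl.get_obs()["eef_rot"];return R.from_quat([*q[1:],q[0]])
def box():
    p=ctrl.get_obs()["position"];d=p[:2]-C;c,s=np.cos(YAW),np.sin(YAW)
    return np.array([c*d[0]+s*d[1],-s*d[0]+c*d[1],p[2]])
def to(bx,by,z):
    r=rot();d=r.inv().apply(w(bx,by,z)-ctrl.get_obs()["position"])/.4
    t=R.from_matrix(np.array([[np.cos(YAW),np.sin(YAW),0],[np.sin(YAW),-np.cos(YAW),0],[0,0,-1]]))
    return d.round(4),((r.inv()*t).as_rotvec()/(np.pi/2)).round(4)
E
python3 - <<'E'
from h import *
print("slots",[onplane("top",(250+u/5,150+v/5),.05).round(3) for u,v in((255,225),(371,240),(485,250))],[w(0,y,.05).round(3) for y in(.07,0,-.07)])
for y in(.07,0,-.07):
    t=w(-.029,y,.124);print("tip side crop",((proj("side",t)-[270,155])*5).round(),"top crop",((proj("top",t)-[250,150])*5).round())
print(to(-.07,0,.25))
E
```

```text
slots [array([0.542, 0.034, 0.05 ]), array([ 0.535, -0.037,  0.05 ]), array([ 0.531, -0.106,  0.05 ])] [array([0.542, 0.035, 0.05 ]), array([ 0.537, -0.035,  0.05 ]), array([ 0.532, -0.105,  0.05 ])]
tip side crop [267. 213.] top crop [243. 258.]
tip side crop [267. 131.] top crop [366. 270.]
tip side crop [268.  54.] top crop [489. 282.]
(array([ 1.0701, -1.0254,  0.0077]), array([-1.100e-03,  1.000e-04,  2.672e-01]))
```

Call:
move_arm(increments=[0, 1, -0.96, 0, 0, 0, 0.267, 0, 1, -0.96, 0, 0, 0, 0.267, 0, 1, -0.96, 0, 0, 0, 0.267, 0, 1, -0.96, 0, 0, 0, 0.267, 0, 1, -0.96, 0, 0, 0, 0.267])

```text
time: 0.52
position: [0.2983, -0.3743, 0.2527]
eef_rot: [-0.0, 0.999, -0.036, -0.0]
force: [-0.1, -0.7, 0.1]
finger_gap: 0.0255
```

```bash
python3 -c "
from h import *
print(box(),to(-.07,0,.25))"
```

```text
[-0.21514151 -0.35469216  0.25265064] (array([ 0.3595, -0.8881,  0.0072]), array([-0.0005,  0.0003, -0.0024]))
```

Call:
move_arm(increments=[0, 0.36, -0.88, 0, 0, 0, 0, 0, 0.36, -0.88, 0, 0, 0, 0, 0, 0.36, -0.88, 0, 0, 0, 0, 0, 0.36, -0.88, 0, 0, 0, 0, 0, 0.36, -0.88, 0, 0, 0, 0])

```text
time: 0.93
position: [0.39, -0.1871, 0.2531]
eef_rot: [-0.0, 0.999, -0.034, 0.0]
force: [1.1, -0.8, -0.7]
finger_gap: 0.0001
```

```bash
python3 -c "
from h import *
print(box(),to(-.07,0,.25))"
```

```text
[-0.1363403  -0.16175373  0.2531052 ] (array([ 0.1659, -0.4044,  0.0078]), array([-0., -0.,  0.]))
```

Call:
move_arm(increments=[0, 0.14, -0.38, 0, 0, 0, 0, 0, 0.14, -0.38, 0, 0, 0, 0, 0, 0.14, -0.38, 0, 0, 0, 0, 0, 0.14, -0.38, 0, 0, 0, 0, 0, 0.14, -0.38, 0.1, 0, 0, 0])

```text
time: 1.35
position: [0.4619, -0.0363, 0.2206]
eef_rot: [-0.0, 0.999, -0.031, 0.007]
force: [3.0, -0.3, 0.4]
finger_gap: -0.0002
```

Call:
move_arm(increments=[0, 0, 0, 0.05, 0, 0, 0, 0, 0, 0, 0.1, 0, 0, 0, 0, 0, 0, 0.1, 0, 0, 0])

```text
time: 1.6
position: [0.4529, -0.0402, 0.1683]
eef_rot: [-0.001, 0.999, -0.033, -0.004]
force: [-0.3, 0.2, -1.0]
finger_gap: 0.0002
```

```bash
python3 -c "
from h import *
print(box(),to(-.07,0,.127),ctrl.get_obs()['force'])"
```

```text
[-0.08356491 -0.01088062  0.16828158] (array([ 0.0348, -0.027 ,  0.103 ]), array([-0.0007,  0.0052,  0.0009])) [-0.30760305  0.22205328 -0.98205224]
```

Call:
move_arm(increments=[0, 0.02, -0.027, 0.05, 0, 0, 0, 0, 0.02, -0.027, 0.103, 0, 0, 0, 0, 0.02, -0.027, 0.103, 0, 0, 0, 0, 0.02, -0.027, 0.103, 0, 0, 0])

```text
time: 1.93
position: [0.4639, -0.0311, 0.1321]
eef_rot: [-0.0, 0.999, -0.034, -0.001]
force: [0.1, 0.5, -0.4]
finger_gap: -0.0004
```

```bash
python3 -c "
from h import *
print(box(),to(-.07,0,.127),ctrl.get_obs()['force'])
im=ctrl.capture('side')[120:270,240:400,::-1]
cv2.imwrite('pics/s1.png',cv2.resize(im,(800,750),interpolation=2)[:600])"
```

```text
[-0.07320473 -0.00105846  0.13206088] (array([ 0.008 , -0.0026,  0.0126]), array([-0.0001,  0.0015,  0.0002])) [ 0.05252533  0.4876457  -0.40380548]
```

View pics/s1.png

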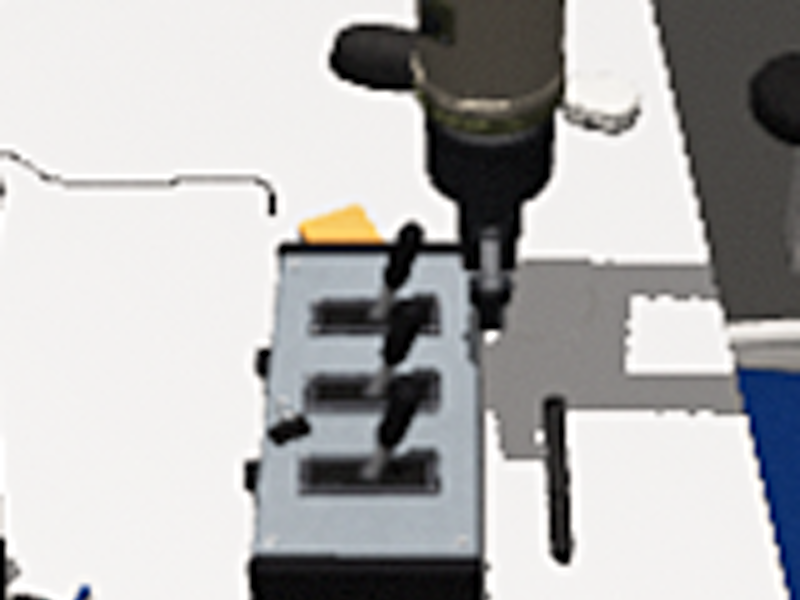

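Call:
move_arm(increments=[0, 0.015, 0, 0.01, 0, 0, 0, 0, 0.03, 0, 0.01, 0, 0, 0, 0, 0.04, 0, 0.01, 0, 0, 0, 0, 0.05, 0, 0.01, 0, 0, 0, 0, 0.055, 0, 0.01, 0, 0, 0])

```text
time: 2.4
position: [0.4876, -0.0327, 0.1286]
eef_rot: [0.0, 0.999, -0.034, 0.0]
force: [0.5, 0.1, 0.5]
finger_gap: -0.0002
```

```bash
python3 -c "
from h import *
print(box(),ctrl.get_obs()['force'])"
```

```text
[-0.04948193 -0.00107255  0.128645  ] [0.54184532 0.11165359 0.48271494]
```

Call:
move_arm(increments=[0, 0.006, 0, 0, 0, 0, 0, 0, 0.012, 0, 0, 0, 0, 0, 0, 0.018, 0, 0, 0, 0, 0, 0, 0.024, 0, 0, 0, 0, 0])

```text
time: 2.73
position: [0.4961, -0.0331, 0.128]
eef_rot: [-0.0, 0.999, -0.034, -0.0]
force: [-1.6, 0.2, 1.0]
finger_gap: -0.0002
```

```bash
python3 -c "
from h import *
print(box(),ctrl.get_obs()['force'])"
```

```text
[-0.04090046 -0.00088527  0.12798179] [-1.61158532  0.23920474  1.02748588]
```

Call:
move_arm(increments=[0, 0.006, 0, 0, 0, 0, 0, 0, 0.012, 0, 0, 0, 0, 0, 0, 0.018, 0, 0, 0, 0, 0])

```text
time: 2.98
position: [0.5035, -0.0336, 0.1281]
eef_rot: [-0.0, 0.999, -0.034, -0.0]
force: [-0.5, -0.1, 0.5]
finger_gap: -0.0001
```

Call:
move_arm(increments=[0, 0.006, 0, 0, 0, 0, 0, 0, 0.012, 0, 0, 0, 0, 0])

```text
time: 3.15
position: [0.5082, -0.0339, 0.128]
eef_rot: [-0.0, 0.999, -0.034, -0.0]
force: [-2.1, -0.1, 0.8]
finger_gap: 0.0001
```

Call:
move_arm(increments=[0, 0.006, 0, 0, 0, 0, 0, 0, 0.012, 0, 0, 0, 0, 0])

```text
time: 3.32
position: [0.5129, -0.0342, 0.128]
eef_rot: [-0.0, 0.999, -0.034, -0.0]
force: [-3.1, 0.4, 1.4]
finger_gap: -0.0004
```

Call:
move_arm(increments=[0, 0.005, 0, 0, 0, 0, 0, 0, 0.01, 0, 0, 0, 0, 0])

```text
time: 3.48
position: [0.5171, -0.0345, 0.128]
eef_rot: [-0.0, 0.999, -0.034, -0.0]
force: [-2.7, 0.2, 1.7]
finger_gap: 0.0004
```

Call:
move_arm(increments=[0, 0.006, 0, 0, 0, 0, 0, 0, 0.012, 0, 0, 0, 0, 0, 0, 0.018, 0, 0, 0, 0, 0])

```text
time: 3.73
position: [0.5242, -0.035, 0.1281]
eef_rot: [-0.0, 0.999, -0.034, -0.0]
force: [-4.6, 0.9, 3.2]
finger_gap: -0.0003
```

Call:
move_arm(increments=[0, 0.006, 0, 0, 0, 0, 0, 0, 0.012, 0, 0, 0, 0, 0])

```text
time: 3.9
position: [0.5291, -0.0354, 0.1281]
eef_rot: [0.0, 0.999, -0.034, -0.0]
force: [-4.6, 0.2, 1.9]
finger_gap: 0.0002
```

Not building up: it is free. Continue.

Call:
move_arm(increments=[0, 0.006, 0, 0, 0, 0, 0, 0, 0.012, 0, 0, 0, 0, 0, 0, 0.018, 0, 0, 0, 0, 0])

```text
time: 4.15
position: [0.5361, -0.0359, 0.1279]
eef_rot: [0.0, 0.999, -0.034, -0.0]
force: [-4.9, -0.3, 0.9]
finger_gap: 0.0002
```

```bash
python3 -c "
from h import *
print(box(),ctrl.get_obs()['force'])
im=ctrl.capture('side')[120:270,240:400,::-1]
cv2.imwrite('pics/s2.png',cv2.resize(im,(800,750),interpolation=2)[:600])"
```

```text
[-0.00081522 -0.00099465  0.1278634 ] [-4.91676694 -0.29461552  0.88595672]
```

View pics/s2.png

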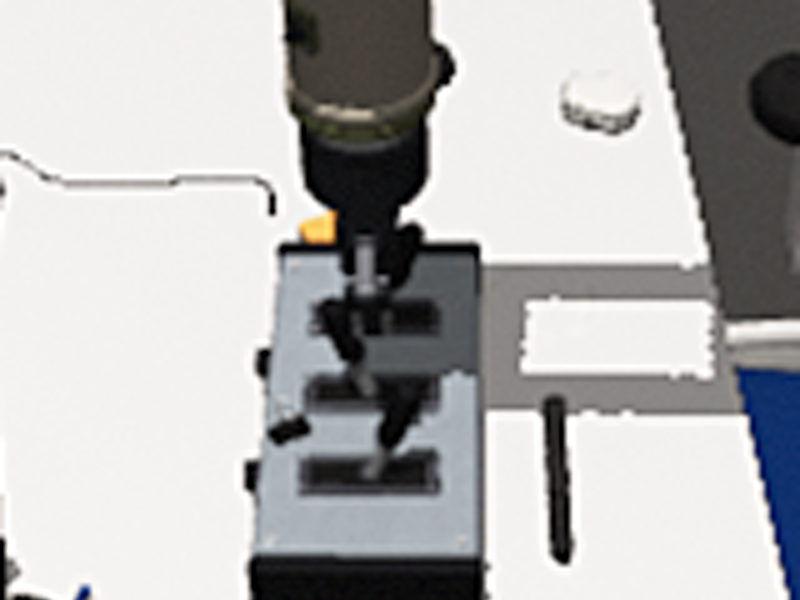

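Call:
move_arm(increments=[0, 0.005, 0, 0, 0, 0, 0, 0, 0.01, 0, 0, 0, 0, 0])

```text
time: 4.37
position: [0.5399, -0.0361, 0.1277]
eef_rot: [-0.0, 0.999, -0.034, -0.0]
force: [-4.6, -0.4, -0.7]
finger_gap: -0.0
```

Call:
move_arm(increments=[0, 0.005, 0, 0, 0, 0, 0, 0, 0.01, 0, 0, 0, 0, 0])

```text
time: 4.53
position: [0.543, -0.0363, 0.1275]
eef_rot: [-0.0, 0.999, -0.034, -0.002]
force: [-14.8, 0.4, 4.8]
finger_gap: -0.0
```

Call:
move_arm(increments=[0, -0.1, 0, 0, 0, 0, 0, 0, -0.2, 0, 0, 0, 0, 0, 0, -0.2, 0, 0, 0, 0, 0, 0, -0.2, -0.1, 0, 0, 0, 0, 0, -0.2, -0.175, 0, 0, 0, 0])

```text
time: 4.95
position: [0.4697, 0.039, 0.129]
eef_rot: [-0.0, 0.999, -0.036, 0.002]
force: [1.4, -0.2, 0.1]
finger_gap: -0.0001
```

```bash
python3 -c "
from h import *
im=ctrl.capture('side')[120:270,240:400,::-1]
print(box(),ctrl.get_obs()['force'],to(-.055,.07,.127))
cv2.imwrite('pics/s3.png',cv2.resize(im,(800,750),interpolation=2)[:600])"
```

```text
[-0.07212521  0.07423656  0.12921142] [-1.55294286  3.81963635  0.38682156] (array([0.0428, 0.0106, 0.0057]), array([-0.0024, -0.0024, -0.0004]))
```

View pics/s3.png

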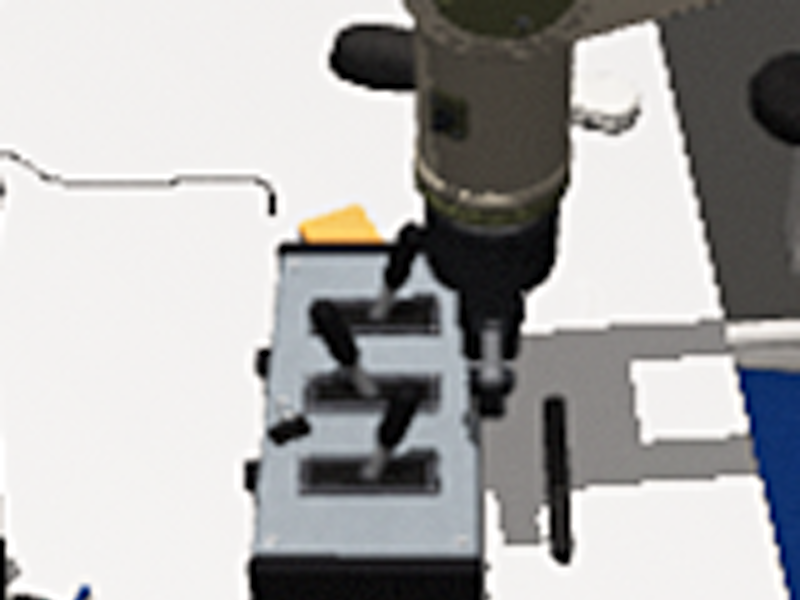

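Call:
move_arm(increments=[0, 0.02, 0, 0.004, 0, 0, 0, 0, 0.04, 0, 0.004, 0, 0, 0, 0, 0.05, 0, 0.004, 0, 0, 0, 0, 0.056, 0, 0.004, 0, 0, 0, 0, 0.062, 0, 0.004, 0, 0, 0])

```text
time: 5.42
position: [0.4944, 0.0363, 0.1265]
eef_rot: [0.0, 0.999, -0.034, 0.0]
force: [0.1, -0.1, -0.3]
finger_gap: -0.0002
```

Call:
move_arm(increments=[0, 0.006, 0, 0, 0, 0, 0, 0, 0.012, 0, 0, 0, 0, 0, 0, 0.018, 0, 0, 0, 0, 0])

```text
time: 5.67
position: [0.5009, 0.0364, 0.1264]
eef_rot: [0.0, 0.999, -0.034, -0.0]
force: [-1.8, -0.2, 0.1]
finger_gap: -0.0001
```

Call:
move_arm(increments=[0, 0.006, 0, 0, 0, 0, 0, 0, 0.012, 0, 0, 0, 0, 0])

```text
time: 5.83
position: [0.5057, 0.0363, 0.1264]
eef_rot: [-0.0, 0.999, -0.034, -0.0]
force: [-1.8, -0.4, 0.4]
finger_gap: 0.0001
```

Call:
move_arm(increments=[0, 0.005, 0, 0, 0, 0, 0, 0, 0.01, 0, 0, 0, 0, 0])

```text
time: 6.0
position: [0.5098, 0.0361, 0.1265]
eef_rot: [-0.0, 0.999, -0.034, -0.0]
force: [-1.8, 1.4, 0.3]
finger_gap: 0.0001
```

Call:
move_arm(increments=[0, 0.005, 0, 0, 0, 0, 0, 0, 0.01, 0, 0, 0, 0, 0])

```text
time: 6.17
position: [0.5137, 0.0359, 0.1264]
eef_rot: [-0.0, 0.999, -0.034, -0.0]
force: [-3.1, 0.6, 0.6]
finger_gap: 0.0001
```

Call:
move_arm(increments=[0, 0.005, 0, 0, 0, 0, 0, 0, 0.01, 0, 0, 0, 0, 0])

```text
time: 6.33
position: [0.5177, 0.0356, 0.1264]
eef_rot: [-0.0, 0.999, -0.034, -0.0]
force: [-2.6, 1.2, 1.2]
finger_gap: 0.0001
```

Call:
move_arm(increments=[0, 0.005, 0, 0, 0, 0, 0, 0, 0.01, 0, 0, 0, 0, 0])

```text
time: 6.5
position: [0.5218, 0.0353, 0.1265]
eef_rot: [-0.0, 0.999, -0.034, -0.0]
force: [-1.4, 0.5, 2.0]
finger_gap: 0.0001
```

Call:
move_arm(increments=[0, 0.006, 0, 0, 0, 0, 0, 0, 0.012, 0, 0, 0, 0, 0, 0, 0.018, 0, 0, 0, 0, 0])

```text
time: 6.75
position: [0.5289, 0.0348, 0.1265]
eef_rot: [-0.0, 0.999, -0.034, -0.0]
force: [-3.2, -0.4, 2.5]
finger_gap: 0.0
```

Call:
move_arm(increments=[0, 0.006, 0, 0, 0, 0, 0, 0, 0.012, 0, 0, 0, 0, 0, 0, 0.018, 0, 0, 0, 0, 0])

```text
time: 7.0
position: [0.5362, 0.0343, 0.1265]
eef_rot: [0.0, 0.999, -0.034, -0.0]
force: [-4.3, 0.5, 3.0]
finger_gap: 0.0001
```

Call:
move_arm(increments=[0, 0.006, 0, 0, 0, 0, 0, 0, 0.012, 0, 0, 0, 0, 0])

```text
time: 7.17
position: [0.5409, 0.0339, 0.1263]
eef_rot: [0.0, 0.999, -0.034, -0.0]
force: [-3.1, 0.6, 0.4]
finger_gap: -0.0
```

Call:
move_arm(increments=[0, 0.005, 0, 0, 0, 0, 0, 0, 0.01, 0, 0, 0, 0, 0])

```text
time: 7.33
position: [0.5447, 0.0337, 0.1261]
eef_rot: [0.0, 0.999, -0.034, -0.0]
force: [-4.4, -1.1, -0.2]
finger_gap: -0.0005
```

Call:
move_arm(increments=[0, 0.005, 0, 0, 0, 0, 0])

```text
time: 7.42
position: [0.5467, 0.0335, 0.1261]
eef_rot: [0.0, 0.999, -0.034, -0.0]
force: [-3.1, -0.9, -0.8]
finger_gap: -0.0003
```

Call:
move_arm(increments=[0, 0.003, 0, 0, 0, 0, 0])

```text
time: 7.5
position: [0.5476, 0.0335, 0.1261]
eef_rot: [-0.0, 0.999, -0.034, -0.001]
force: [-8.1, 1.0, 0.0]
finger_gap: 0.0003
```

Call:
move_arm(increments=[0, 0.002, 0, 0, 0, 0, 0, 0, 0.002, 0, 0, 0, 0, 0])

```text
time: 7.67
position: [0.5477, 0.0335, 0.126]
eef_rot: [0.0, 0.999, -0.034, -0.002]
force: [-8.8, 0.2, 2.6]
finger_gap: -0.0002
```

Call:
move_arm(increments=[0, -0.1, 0, 0, 0, 0, 0, 0, -0.2, 0, 0, 0, 0, 0, 0, -0.2, 0, 0, 0, 0, 0, 0, -0.2, 0.1, 0, 0, 0, 0, 0, -0.2, 0.2, 0, 0, 0, 0])

```text
time: 8.08
position: [0.464, -0.0402, 0.1272]
eef_rot: [0.0, 1.0, -0.031, 0.002]
force: [1.2, 0.0, 0.7]
finger_gap: 0.0001
```

Call:
move_arm(increments=[0, 0, 0.1, 0, 0, 0, 0, 0, 0, 0.15, 0, 0, 0, 0, 0, 0, 0.15, 0, 0, 0, 0])

```text
time: 8.33
position: [0.4604, -0.1049, 0.1276]
eef_rot: [0.001, 0.999, -0.036, 0.002]
force: [0.3, 0.5, 0.4]
finger_gap: -0.0002
```

```bash
python3 -c "
from h import *
im=ctrl.capture('side')[120:270,240:400,::-1]
print(box(),ctrl.get_obs()['force'],to(-.05,-.07,.127))
cv2.imwrite('pics/s4.png',cv2.resize(im,(800,750),interpolation=2)[:600])"
```

```text
[-0.07182308 -0.0731611   0.1274019 ] [ 0.19711553 -0.18490734 -1.76546244] (array([ 0.0545, -0.0081,  0.0012]), array([ 0.0006, -0.0018, -0.002 ]))
```

View pics/s4.png

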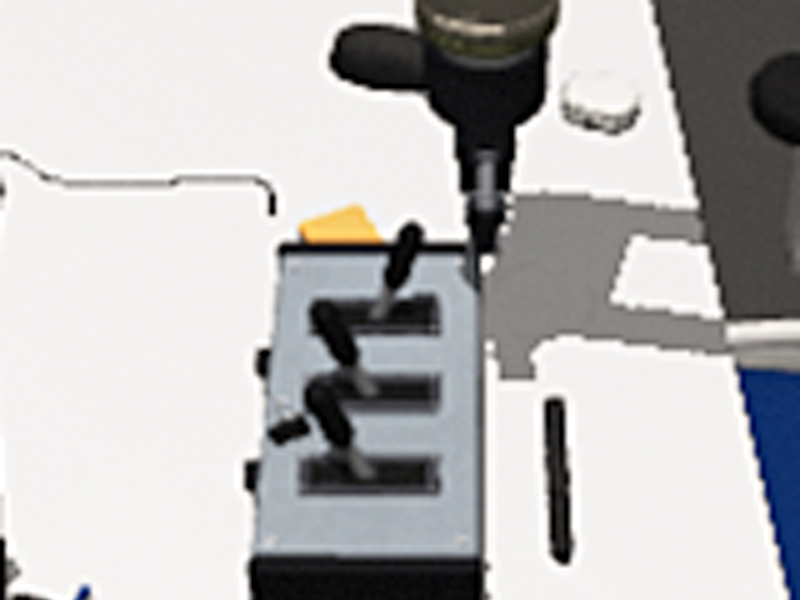

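Left and middle are both fully over; now the right one, which is the last in the order.

Call:
move_arm(increments=[0, 0.02, 0, 0, 0, 0, 0, 0, 0.04, 0, 0, 0, 0, 0, 0, 0.055, 0, 0, 0, 0, 0, 0, 0.062, 0, 0, 0, 0, 0, 0, 0.068, 0, 0, 0, 0, 0])

```text
time: 8.8
position: [0.4874, -0.1019, 0.1264]
eef_rot: [-0.0, 0.999, -0.033, -0.0]
force: [0.4, 0.5, 1.2]
finger_gap: -0.0003
```

Call:
move_arm(increments=[0, 0.006, 0, 0, 0, 0, 0, 0, 0.012, 0, 0, 0, 0, 0, 0, 0.018, 0, 0, 0, 0, 0, 0, 0.024, 0, 0, 0, 0, 0])

```text
time: 9.13
position: [0.4962, -0.1032, 0.1264]
eef_rot: [-0.0, 0.999, -0.034, -0.0]
force: [-0.3, 0.0, 0.6]
finger_gap: 0.0001
```

Call:
move_arm(increments=[0, 0.006, 0, 0, 0, 0, 0, 0, 0.012, 0, 0, 0, 0, 0])

```text
time: 9.3
position: [0.5012, -0.1037, 0.1265]
eef_rot: [0.0, 0.999, -0.034, 0.0]
force: [-1.4, 0.3, 1.0]
finger_gap: -0.0004
```

Call:
move_arm(increments=[0, 0.006, 0, 0, 0, 0, 0, 0, 0.012, 0, 0, 0, 0, 0])

```text
time: 9.47
position: [0.506, -0.1041, 0.1265]
eef_rot: [0.0, 0.999, -0.034, 0.0]
force: [-0.6, -0.3, 0.6]
finger_gap: 0.0001
```

Call:
move_arm(increments=[0, 0.005, 0, 0, 0, 0, 0, 0, 0.01, 0, 0, 0, 0, 0])

```text
time: 9.63
position: [0.51, -0.1043, 0.1265]
eef_rot: [-0.0, 0.999, -0.034, 0.0]
force: [-1.6, 0.8, 1.1]
finger_gap: -0.0001
```

Call:
move_arm(increments=[0, 0.006, 0, 0, 0, 0, 0, 0, 0.012, 0, 0, 0, 0, 0, 0, 0.018, 0, 0, 0, 0, 0])

```text
time: 9.88
position: [0.5171, -0.1047, 0.1265]
eef_rot: [-0.0, 0.999, -0.034, -0.0]
force: [-1.4, 0.5, 1.1]
finger_gap: 0.0003
```

Call:
move_arm(increments=[0, 0.006, 0, 0, 0, 0, 0, 0, 0.012, 0, 0, 0, 0, 0])

```text
time: 10.05
position: [0.522, -0.1051, 0.1265]
eef_rot: [-0.0, 0.999, -0.034, -0.0]
force: [-1.5, -0.2, 1.2]
finger_gap: 0.0002
```

Call:
move_arm(increments=[0, 0.006, 0, 0, 0, 0, 0, 0, 0.012, 0, 0, 0, 0, 0, 0, 0.018, 0, 0, 0, 0, 0])

```text
time: 10.3
position: [0.5291, -0.1056, 0.1264]
eef_rot: [-0.0, 0.999, -0.034, -0.0]
force: [-2.3, 0.5, 0.1]
finger_gap: 0.0
```

Call:
move_arm(increments=[0, 0.006, 0, 0, 0, 0, 0, 0, 0.012, 0, 0, 0, 0, 0])

```text
time: 10.47
position: [0.5338, -0.1058, 0.1263]
eef_rot: [-0.0, 0.999, -0.034, -0.0]
force: [-2.0, 0.1, -0.6]
finger_gap: 0.0001
```

Call:
move_arm(increments=[0, 0.005, 0, 0, 0, 0, 0])

```text
time: 10.55
position: [0.5359, -0.106, 0.1264]
eef_rot: [-0.0, 0.999, -0.034, -0.0]
force: [-1.2, 0.1, -0.0]
finger_gap: 0.0002
```

Call:
move_arm(increments=[0, 0.004, 0, 0, 0, 0, 0])

```text
time: 10.63
position: [0.5366, -0.106, 0.1261]
eef_rot: [-0.0, 0.999, -0.034, -0.001]
force: [-10.4, 2.2, 3.9]
finger_gap: -0.0005
```

At the stop. Back off and up.

Call:
move_arm(increments=[0, 0.001, 0, 0, 0, 0, 0, 0, -0.1, 0, 0, 0, 0, 0, 0, -0.2, 0, 0, 0, 0, 0, 0, -0.25, 0, -0.1, 0, 0, 0, 0, -0.25, 0, -0.2, 0, 0, 0])

```text
time: 11.05
position: [0.43, -0.0972, 0.1992]
eef_rot: [-0.002, 0.999, -0.034, -0.007]
force: [1.2, -1.2, -0.1]
finger_gap: 0.0
```

Call:
move_arm(increments=[0, -0.1, 0.1, 0, 0, 0, 0, 0, -0.1, 0.2, 0, 0, 0, 0, 0, -0.1, 0.2, 0, 0, 0, 0, 0, -0.1, 0.2, 0, 0, 0, 0, 0, -0.1, 0.2, 0, 0, 0, 0])

```text
time: 11.47
position: [0.3925, -0.1769, 0.2056]
eef_rot: [-0.0, 0.999, -0.035, 0.0]
force: [-0.3, 0.2, -0.7]
finger_gap: -0.0004
```

```bash
python3 -c "
from h import *
im=ctrl.capture('side')[120:270,240:400,::-1]
print(box(),ctrl.get_obs()['force'])
cv2.imwrite('pics/s5.png',cv2.resize(im,(800,750),interpolation=2)[:600])"
```

```text
[-0.13448776 -0.15067644  0.2053172 ] [ 0.33258473  1.14995175 -0.11799553]
```

View pics/s5.png

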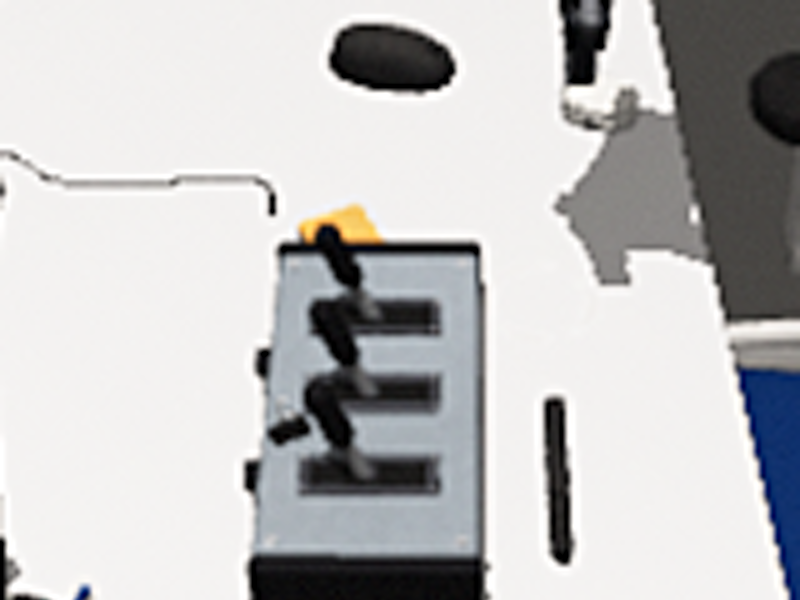

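```bash
python3 -c "
from cell import ctrl
print(ctrl.finish_job())"
```

```text
the job is handed in; nothing more can be done
None
```

All three levers are pushed fully away, in the order middle, left, right. Each one I tried turned out to be free, so I never pressed against a blocked lever.

- **Forces:** pushing a free lever read about 1 to 6 N. At the end stops the readings were 14.8 N (middle), 8.8 N (left) and 10.4 N (right), all under the 20 N limit.
- **Last check:** the final side picture shows all three levers leaning back equally. The clip, marker, pad and mouse are where they were. The mug and calculator were outside that picture and the arm never went near them. The earbud case was mostly hidden behind the gripper, but it stood unmoved in the earlier pictures.
- **Hand-in:** the gripper was well clear and touching nothing when I handed the job in at about 11.5 s. No check failed or disagreed with another.

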